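# Load the slide-top parts case and snap its lid shut

## Robot

A 7-joint arm with a two-finger parallel gripper is mounted at the origin on a cart in front of the work surface, level with it; the furniture and walls round the work are solid. World frame = base frame: x ahead of the robot, y to its left, z up, the work surface at z = 0. Lengths are in m, angles in rad, forces in N, time in s.
With the tool pointing down it reaches from about 0.425 to 0.825 m from the base axis. Payload 3.6 kg.
Tool frame: the origin (TCP) lies on the centre line of the jaws, within the pads' length; the fingertips stand 22 mm ahead of it and the grasp point (between the pads) lies 3 mm ahead of it; x points along the fingers, y is the direction in which the jaws open and shut, and the axes are right-handed (so a half turn about x gives the same grasp; the last joint's range is limited). The gripper opens to 85 mm and grips with 20 to 120 N. Pads are 22 mm wide; open, the fingers measure 114 mm over their backs; the gripper's body (76 mm by 85 mm) begins 54 mm behind the grasp point. The pads swing forward as they close: fully open they stand 13 mm farther back than shut.
Start: joints at [1.155, 0.615, -0.013, 1.423, 0.008, 1.103, -0.04], TCP at [0.247, -0.601, 0.253] pointing down, gripper open.
Joint ranges: [-3.12, 3.12], [-0.3, 2.06], [-1.34, 1.32], [0.26, 2.42], [-1.36, 4.5], [0.01, 1.98], [-2.84, 2.84]. Speed limits (rad/s): [2.79, 2.79, 3.14, 3.14, 3.14, 3.14, 3.14].

## Interface

Orientations are given as a unit quaternion [w, x, y, z].
In Python, from station import status, eyes, job gives the robot as it stands.
- The arm moves only by the shell command python3 -m pendant 'ROWS' [FORCE]. ROWS is JSON, one flat list of numbers, 7 for each row, row after row: the gripper's target within -1 to 1 (shut at 1, half-way at 0, fully open at -1), then the shift along the tool's x, y, z in mm, then the turn, a rotation vector about the tool's x, y, z in degrees. In form: [grip, tx, ty, tz, wx, wy, wz, grip, tx, ty, tz, wx, wy, wz, ...]. A call has 1 to 8 rows; each row shifts and turns the commanded pose from where the row before left it, along the tool's axes as they then stand; what a row does not reach is not made up. A row lasts 1/10 s, in which the tool goes at most 50 mm and 8.59 degrees, less where a joint would pass 70% of its speed; a pose out of reach is approached as far as the arm can. A call is refused whole if a number of a shift passes 50 or a number of a turn 8.59, either way. A call with a gripper value outside its range is refused whole. The fingers move at their own pace and stop on an object; FORCE is the grip in N (left out, the last holds). Time passes only in rows, so rows that do not move let the fingers close. It gives the time, the measured TCP pose, the force and the opening at its end, in the units of the state.
- status.read_state(): the state, without advancing time (a new reading comes with each control period).
- eyes.snapshot(name): name is "scene" or "top" or "wrist"; returns a dict with "frame" (400x640x3 uint8, red, green, blue), "z_map" (400x640 float32, m along the optical axis (not along the pixel's ray), 0 where there is no reading), "fx", "fy", "cx", "cy" (pixels), "rvec" (rotation vector, rad) and "tvec" (3), from world to camera coordinates, as OpenCV has them; the wrist camera has in their place "T_tool_cam" (4x4, takes a point from camera to tool coordinates, whose origin is the TCP and whose axes are the tool frame's). Camera axes: x right, y down, z forward; pixel columns grow to the right and rows downward; lengths in m; the calibration is good to about 2 mm. A picture is of the moment at which its call begins: read the wrist's pose just before it.
- job.job_done(): hands the job in, once; it reports no verdict.
The state is a dict: "t": time; "joint_pos": joint angles; "joint_velocities": joint speeds; "joint_torque": joint torques, N m; "tool_pos": TCP position; "tcp_rot": TCP orientation; "ft_force": force on the tool from outside, world axes, zero at the start; "ft_torque": the same for the moment, N m; "gripper_width": finger opening in m.
Only numpy, scipy, OpenCV 4.12 (cv2) and the standard library are available. Lean on these libraries where they do the work, as an engineer would, in place of code of your own. Each camera call takes 0.05 s, during which the arm holds its last target.

## Task

Put the brass bushing into the open slide-top parts case in its holder, then slide the orange lid along its channel until it rides over the small sprung ridge and is fully home against the end wall. Feel your way: the case has some play in its holder, and the lid must never be rammed against that end wall with more than 20 N. Leave the other things on the bench alone.

Things in the scene. Friction and masses are not known exactly. Their poses are not given: they have to be found in the camera images.
- bushing: Brass bushing, a plain short tube 36 mm in diameter and 30 mm high, standing upright on the bench, loose (0.06 to 0.13 kg). Origin at the centre of its underside, z up.
- case: Grey open-topped parts case, 140 x 112 x 56 mm (x, y, z), underside 6 mm above the bench. Origin on its underside; x level along the lid's closing direction (away from the robot, turned up to 0.45 rad), z up. Side walls carry the lid's grooves; lips over them from y = 46 to 56 mm each side, top z = 56 mm. Near end wall 43 mm high: the lid passes over it. The end wall stands at its +x end.
- case_floor (a point): Centre of the case's inner floor (case x = -7.5, y = 0, z = 4 mm). The clear space is 105 mm along case x (case x = -60 to +45 mm), 90 mm along y, and 40 mm high under the lid. The opening left by the lid at the start is 49 to 75 mm long, at the far end of this space.
- end_wall: Far end wall of the case, part of it (a stiff buffer: it gives under 1.5 mm), 8 x 112 x 52 mm: the stop that the lid's front edge meets when home. Origin at the centre of its underside, at x = 70, y = 0, z = 4 mm in the case's frame; its inner face is at case x = 66 mm.
- ridge_top (a point): Crest of the small steel ridge across the far sill (sill: case x = 45 to 66 mm, z = 43 mm; ridge at case x = 53 mm, 50 mm long in y, half-round of 3 mm radius). It stands 2.6 mm above the lid's underside level and is sprung: it yields downwards. About 7 to 12 N of push on the lid takes it over.
- holder: Fixed aluminium plate 208 x 156 x 6 mm on the bench with dark rails that hold the case's foot down; origin on the bench, axes as the case's. The case has play in it: it can shift along its +x (friction 2 to 3 N) until it meets the rear stop. It starts somewhere 10 to 30 mm short of the stop, and pushing the lid over the ridge pushes the case there first.
- lid: Orange sliding lid, 132 x 100 x 7 mm, 0.10 to 0.21 kg, loose, its edges already in the case's grooves (1 mm play each side and in height). Origin at the centre of its underside, axes as the case's. Fully home it is at x = 0, y = 0, z = 44 mm in the case's frame; at the start x = -70 to -96 mm. Its bevelled nose meets the ridge 12 to 14 mm before home; the ridge snaps into its groove in the last 4 mm.
- lid_rib (a point): Centre of the ribbed grip rib standing on the lid's top: 12 mm thick along the lid's x, 50 mm long along y, 24 mm tall. This point is at x = -40, y = 0, z = 19 mm in the lid's frame; the lid's top is 12 mm below it, the rib's top 12 mm above it.
- box_cutter: Yellow box cutter lying on the bench, 172 x 22 x 18 mm, loose. Bystander: leave alone. Origin under its middle.
- heater_puck: Black round puck, 68 mm in diameter, 26 mm high, loose. Bystander: leave alone. Origin under its centre.
- die_ring: White metal ring lying flat, 68 mm in diameter, 18 mm high, loose. Bystander: leave alone. Origin under its centre.
- bearing: Steel ball bearing lying flat, 52 mm in diameter, 15 mm high, loose. Bystander: leave alone. Origin under its centre.
- star_knob: Black star-shaped knob with a brass centre, about 47 mm across, 26 mm high, loose. Bystander: leave alone. Origin under its centre.

How it is judged:
By the outcome, as a careful person would: the job done as asked, in the order asked, and still so for the second after the job is handed in, with the robot touching nothing.
It also fails if it takes over 51 s, if anything falls off the work surface, if the arm or the gripper's body presses on something with over 40 N, if the wrist force passes 120 N, or if a joint passes its speed limit or range.

## Working session

There is one attempt and no reset: what is moved stays moved. The work goes in short steps, Python scripts to look and compute and a shell command to move; the robot and the scene stay as the last step left them, time stands still between calls to the robot, and variables do not carry over. Pictures are saved under pics/ and viewed, and the job is handed in when it is done.

```bash
ls; mkdir -p pics; python3 - <<'E'
from station import status, eyes
import cv2,numpy as np,pickle
s=status.read_state(); print(s)
for n in ("scene","top"):
    d=eyes.snapshot(n); pickle.dump(d,open(f"pics/{n}0.pkl","wb"))
    cv2.imwrite(f"pics/{n}0.png",d["frame"][:,:,::-1])
    print(n,d["fx"],d["cx"],d["cy"],d["rvec"],d["tvec"])
E
```

```text
pics
{'t': 0.0, 'joint_pos': array([ 1.15452287,  0.6159328 , -0.01262913,  1.4249108 ,  0.00809632,
        1.10339582, -0.04039107]), 'joint_velocities': array([-3.35718995e-04,  6.26288554e-04,  8.00193388e-04, -1.20637252e-03,
       -1.07826803e-03,  4.57159827e-04,  6.50841006e-05]), 'joint_torque': array([ 1.54081140e-04, -4.69216383e+01,  2.58978792e-01, -1.71034563e+01,
        9.91614419e-03,  9.59634403e-03,  7.51296966e-06]), 'tool_pos': array([ 0.24673197, -0.60058144,  0.25212528]), 'tcp_rot': array([-0.13606538, -0.69352732, -0.13786297,  0.69390192]), 'ft_force': array([-0.18944243,  0.68338907,  0.44994466]), 'ft_torque': array([0.0150604 , 0.01221484, 0.01119797]), 'gripper_width': 0.08517289081609643}
scene 450.2726088887747 309.8612322379271 195.3256830791096 [ 0.92326688 -2.49918374  1.08165005] [0.36047955 0.31333487 1.05938285]
top 476.750156543314 311.8945673799815 199.18919622909013 [ 2.13766034 -2.09339402  0.20690211] [-0.03686175  0.51130272  1.48953105]
```

View pics/scene0.png

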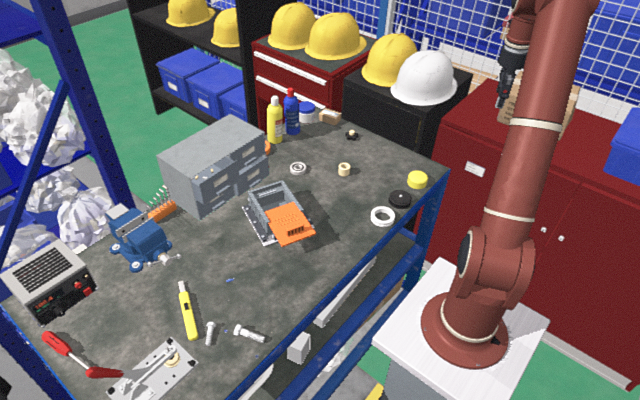

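View pics/top0.png

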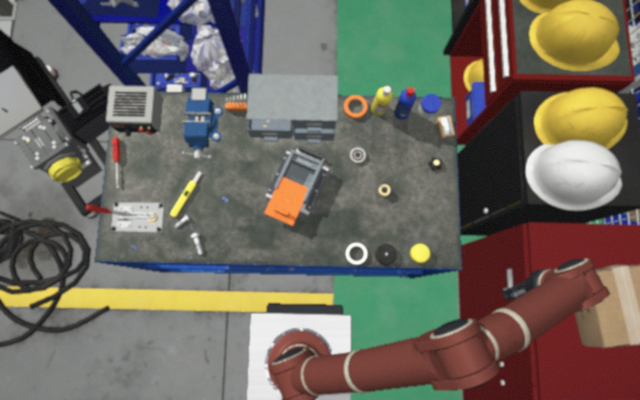

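The scene view shows the case at about (275,215) with its lid at (290,225) and the bushing at (344,169). In the top view the lid is at about (287,200), the case's open far end at (303,165), and the bushing at (384,190).

```bash
cat > h.py <<'E'
import cv2,numpy as np,pickle
from scipy.spatial.transform import Rotation as R
def cam(d,state=None):
    """camera->world R,t"""
    if "rvec" in d:
        Rm=cv2.Rodrigues(np.array(d["rvec"]))[0]; return Rm.T,-Rm.T@np.array(d["tvec"])
    T=np.array(d["T_tool_cam"]); q=state["tcp_rot"]; Rt=R.from_quat([q[1],q[2],q[3],q[0]]).as_matrix()
    return Rt@T[:3,:3],Rt@T[:3,3]+state["tool_pos"]
def ray(d,uv,z,state=None):
    Rc,t=cam(d,state); uv=np.atleast_2d(uv).astype(float)
    v=np.c_[(uv[:,0]-d["cx"])/d["fx"],(uv[:,1]-d["cy"])/d["fy"],np.ones(len(uv))]@Rc.T
    return t+v*((z-t[2])/v[:,2])[:,None]
def cloud(d,state=None):
    Rc,t=cam(d,state); h,w=d["z_map"].shape; u,v=np.meshgrid(np.arange(w),np.arange(h)); z=d["z_map"]
    P=np.stack([(u-d["cx"])/d["fx"]*z,(v-d["cy"])/d["fy"]*z,z],-1)
    return P@Rc.T+t
def toolR(s):
    q=s["tcp_rot"]; return R.from_quat([q[1],q[2],q[3],q[0]]).as_matrix()
E
python3 - <<'E'
from h import *
for n in("top","scene"):
    d=pickle.load(open(f"pics/{n}0.pkl","rb")); f=d["frame"]; hsv=cv2.cvtColor(f,cv2.COLOR_RGB2HSV); C=cloud(d)
    m=cv2.inRange(hsv,(5,150,120),(16,255,255))
    k,l,st,ce=cv2.connectedComponentsWithStats(m)
    for i in range(1,k):
        if st[i,4]<150: continue
        mm=l==i; P=C[mm]; print(n,"orange",st[i],np.median(P,0))
        if abs(np.median(P[:,2])-.06)<.02:
            c=max(cv2.findContours(mm.astype(np.uint8),cv2.RETR_EXTERNAL,cv2.CHAIN_APPROX_NONE)[0],key=len)[:,0]
            W=ray(d,c,.057)[:,:2].astype(np.float32); r=cv2.minAreaRect(W*1000); print(r); 
            q=P[(P[:,2]>.05)&(P[:,2]<.065)]; print(" minrect cloud",cv2.minAreaRect((q[:,:2]*1000).astype(np.float32)), np.median(q[:,2]))
            q=P[P[:,2]>.072]; print(" rib",len(q),q.mean(0) if len(q) else 0)
    u,v=(384,190) if n=="top" else (344,169)
    roi=f[v-14:v+15,u-14:u+15]; cv2.imwrite(f"pics/b_{n}.png",cv2.resize(roi,None,fx=12,fy=12,interpolation=0)[:,:,::-1])
    P=C[v-14:v+15,u-14:u+15]; mm=(P[...,2]>.022)&(P[...,2]<.04); print(n,"bush",mm.sum(),P[mm].mean(0), cv2.minEnclosingCircle((P[mm][:,:2]*1000).astype(np.float32)))
d=pickle.load(open("pics/top0.pkl","rb"));cv2.imwrite("pics/case_top.png",cv2.resize(d["frame"][130:240,240:360],None,fx=5,fy=5,interpolation=cv2.INTER_CUBIC)[:,:,::-1])
E
```

```text
top orange [344  96  23  22 231] [ 0.84326884 -0.16680395  0.01920396]
top orange [ 265  177   42   49 1203] [0.50030667 0.05523122 0.05763428]
((504.10687255859375, 54.442535400390625), (103.26580810546875, 133.29563903808594), 66.71931457519531)
 minrect cloud ((504.54205322265625, 56.742889404296875), (100.54601287841797, 132.16351318359375), 67.11363220214844) 0.057504981495762664
 rib 68 [0.43969782 0.06072089 0.23174154]
top bush 59 [ 0.55150949 -0.26137985  0.03012261] ((552.9878540039062, -261.2918701171875), 19.039901733398438)
scene orange [148 201  28  21 235] [0.83182253 0.23138637 0.02179522]
scene orange [ 265  202   51   45 1307] [0.5017297  0.05760395 0.05519944]
((503.7563781738281, 55.54057312011719), (102.67768859863281, 137.77418518066406), 66.46239471435547)
 minrect cloud ((506.80078125, 54.30290985107422), (101.16233825683594, 134.81834411621094), 68.3912124633789) 0.05507525105218258
 rib 86 [0.43034645 0.11192905 0.13853194]
scene bush 59 [ 0.55460371 -0.26473296  0.02699726] ((554.6204833984375, -265.47406005859375), 20.32077980041504)
```

View pics/case_top.png

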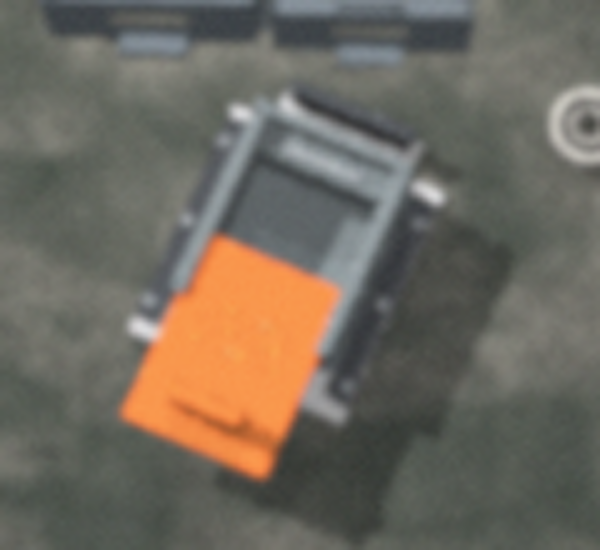

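View pics/b_top.png

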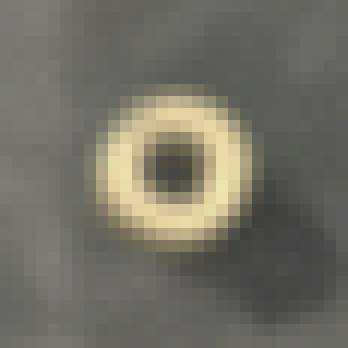

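```bash
cat >> h.py <<'E'
YAW=np.radians(-23.3)
def goal(s,p,yaw=None):
    """print tool-frame shift to reach world p, then turn about tool x so that tool y aligns to world yaw dir (mod 180)"""
    Rt=toolR(s); print("tilt: tool x",Rt[:,0].round(3)," y",Rt[:,1].round(3))
    print("shift mm",(Rt.T@(np.array(p)-s["tool_pos"])*1000).round(1))
    if yaw is not None:
        # desired R: x down, y at yaw
        best=None
        for a in (yaw,yaw+np.pi):
            y=np.array([np.cos(a),np.sin(a),0]);x=np.array([0,0,-1.]);D=np.c_[x,y,np.cross(x,y)]
            rv=R.from_matrix(Rt.T@D).as_rotvec(degrees=True); print("turn deg",rv.round(2))
            print("  shift after turn",(D.T@(np.array(p)-s["tool_pos"])*1000).round(1))
E
python3 - <<'E'
from h import *
from station import status
d=pickle.load(open("pics/top0.pkl","rb"))
print(ray(d,(384.17,189.4),.03))
goal(status.read_state(),[.553,-.262,.15],YAW+np.pi/2)
E
```

```text
[[ 0.55392034 -0.26297821  0.03      ]]
tilt: tool x [-0.001  0.002 -1.   ]  y [ 0.38  -0.925 -0.002]
shift mm [ 102.7 -196.6 -411.9]
turn deg [-1.3436e+02 -1.6000e-01  7.0000e-02]
  shift after turn [102.3 432.1 147.3]
turn deg [45.64  0.05  0.13]
  shift after turn [ 102.3 -432.1 -147.3]
```

```bash
python3 -m pendant '[-0.4,0,-15,-30,0,0,0, -0.4,5,-19,-40,0,0,0, -0.4,10,-19,-40,0,0,0, -0.4,10,-19,-40,0,0,0, -0.4,10,-19,-40,0,0,0, -0.4,10,-19,-40,0,0,0, -0.4,10,-19,-40,0,0,0, -0.4,10,-19,-40,0,0,0]' 30; python3 -m pendant '[-0.4,10,-19,-40,0,0,0, -0.4,10,-19,-40,0,0,0, -0.4,10,-10,-21,8,0,0, -0.4,0,0,0,8,0,0, -0.4,0,0,0,8,0,0,-0.4,0,0,0,8,0,0,-0.4,0,0,0,8,0,0,-0.4,0,0,0,5.6,0,0]'
python3 - <<'E'
from h import *
from station import status,eyes
s=status.read_state();goal(s,[.5535,-.2625,.15],YAW+np.pi/2)
d=eyes.snapshot("wrist");pickle.dump((s,d),open("pics/w1.pkl","wb"));cv2.imwrite("pics/w1.png",d["frame"][:,:,::-1])
E
```

```text
t: 0.9
tool_pos: [0.4782, -0.345, 0.1876]
tcp_rot: [-0.137, -0.694, -0.137, 0.694]
ft_force: [1.4, -0.3, -0.3]
gripper_width: 0.0597
t: 1.7
tool_pos: [0.5524, -0.2633, 0.1578]
tcp_rot: [0.144, -0.692, 0.144, 0.693]
ft_force: [-0.0, -0.1, -0.2]
gripper_width: 0.0601
tilt: tool x [-0.001  0.001 -1.   ]  y [-0.399 -0.917 -0.   ]
shift mm [ 7.8 -1.2 -0.7]
turn deg [ 1.7978e+02  0.0000e+00 -1.2000e-01]
  shift after turn [7.8 1.2 0.7]
turn deg [-0.22  0.07  0.  ]
  shift after turn [ 7.8 -1.2 -0.7]
```

View pics/w1.png

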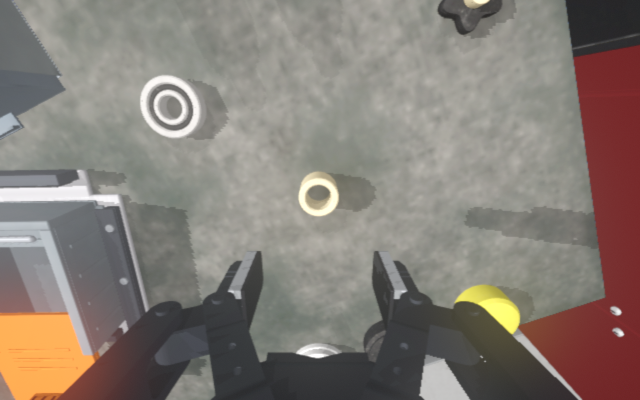

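The wrist view shows the bushing at about (319,193), centred between the jaws. The bearing at (172,107) is well clear.

```bash
python3 - <<'E'
from h import *
s,d=pickle.load(open("pics/w1.pkl","rb"))
C=cloud(d,s); roi=np.zeros(C.shape[:2],bool); roi[165:225,290:350]=1
m=roi&(abs(C[...,2]-.03)<.004); P=C[m]; print(m.sum(),cv2.minEnclosingCircle((P[:,:2]*1000).astype(np.float32)),np.median(P[:,2]))
hs=cv2.cvtColor(d["frame"],cv2.COLOR_RGB2HSV); mm=(cv2.inRange(hs,(15,60,120),(35,255,255))>0)&roi
ys,xs=np.where(mm); print(xs.min(),xs.max(),ys.min(),ys.max())
c=np.array([P[:,0].min()+P[:,0].max(),P[:,1].min()+P[:,1].max()])/2; print(c)
goal(s,[*c,.03])
E
```

```text
722 ((554.9693603515625, -265.6054382324219), 18.325273513793945) 0.030605087805024328
306 334 173 208
[ 0.55503277 -0.26531591]
tilt: tool x [-0.001  0.001 -1.   ]  y [-0.399 -0.917 -0.   ]
shift mm [127.8   0.8  -3.4]
```

```bash
python3 -m pendant '[-0.4,30,0.5,-2.8,0,0,0, -0.4,40,0,0,0,0,0, -0.4,35,0,0,0,0,0, -0.4,15,0,0,0,0,0, -0.4,10,0,0,0,0,0, -0.4,0,0,0,0,0,0]' 30; python3 -m pendant '[0.6,0,0,0,0,0,0, 0.6,0,0,0,0,0,0, 0.6,0,0,0,0,0,0,0.6,0,0,0,0,0,0,0.6,0,0,0,0,0,0]' 30
```

```text
t: 2.35
tool_pos: [0.5548, -0.2653, 0.0277]
tcp_rot: [0.143, -0.692, 0.142, 0.693]
ft_force: [0.5, -0.5, 0.5]
gripper_width: 0.0595
t: 2.85
tool_pos: [0.5562, -0.2659, 0.0302]
tcp_rot: [-0.142, 0.694, -0.143, -0.691]
ft_force: [-0.8, -0.5, 6.4]
gripper_width: 0.035
```

```bash
python3 -m pendant '[0.6,-20,0,0,0,0,0, 0.6,-40,0,0,0,0,0, 0.6,-45,0,0,0,0,0,0.6,0,0,0,0,0,0]' 30
python3 - <<'E'
from h import *
c,sn=np.cos(YAW),np.sin(YAW); o=np.array([.504,.0555])
for n in("top","scene"):
    d=pickle.load(open(f"pics/{n}0.pkl","rb")); C=cloud(d).reshape(-1,3); 
    L=C[:,:2]-o; X=(L[:,0]*c+L[:,1]*sn)*1000; Y=(-L[:,0]*sn+L[:,1]*c)*1000; Z=C[:,2]*1000
    m=(X>-110)&(X<230)&(abs(Y)<90)
    for nm,a,b in (("lip/wall",59.5,65),("lid",54,59.5),("floor",6,14),("sill",45,53)):
        q=m&(Z>a)&(Z<b)
        print(n,nm,q.sum(),"X pct",np.percentile(X[q],[1,50,99]).round(1),"Y",np.percentile(Y[q],[1,50,99]).round(1))
    q=m&(Z>59)&(Z<66)&(abs(Y)>40)&(abs(Y)<62)
    for sg in(1,-1):
        k=q&(Y*sg>0); p=np.polyfit(X[k],Y[k],1); print("lip fit",sg,np.degrees(np.arctan(p[0])),p[1], X[k].min(),X[k].max(),k.sum())
    q=m&(Z>58)&(abs(Y)<38)&(X>60)&(Z<66); print("endwall X",np.percentile(X[q],[2,50,98]), q.sum())
    h=np.where(m)[0]
    img=np.zeros((200,360)); 
E
```

```text
t: 3.25
tool_pos: [0.5589, -0.2676, 0.1402]
tcp_rot: [-0.141, 0.697, -0.144, -0.688]
ft_force: [0.7, -0.4, -0.6]
gripper_width: 0.0347
top lip/wall 497 X pct [-60.9  42.1 218.9] Y [-52.7   1.3  58. ]
top lid 761 X pct [-65.6  11.3 217.9] Y [-53.1   3.7  56.6]
top floor 654 X pct [-103.8   98.2  219.8] Y [-87.3  -2.4  88.1]
top sill 306 X pct [-64.4 108.3 225.6] Y [-54.    7.5  68.5]
lip fit 1 2.1703896948501273 47.63078570061271 -60.90618060606164 222.39419370865528 140
lip fit -1 -0.8972469958017603 -46.162903686154785 -62.79058623583138 158.78827844298155 121
endwall X [ 60.43702784 154.8691274  228.86467654] 73
scene lip/wall 285 X pct [-43.6  93.5 227.7] Y [-54.4   8.   57.2]
scene lid 925 X pct [-62.   26.8 168.1] Y [-52.6   3.   56.7]
scene floor 354 X pct [ -1.5 121.7 227.5] Y [-75.7  43.7  83.2]
scene sill 523 X pct [-62.5  89.6 228.5] Y [-51.3   7.6  70.4]
lip fit 1 -0.036101053376218314 51.22717909988485 23.802080853038422 228.35628799919849 122
lip fit -1 0.6863903723147151 -50.400433694561556 7.661459254237732 165.07175475052725 103
endwall X [ 60.6903742  158.3153808  208.40947143] 67
```

```bash
python3 - <<'E'
from h import *
from station import status
goal(status.read_state(),[.596,.016,.14],YAW+np.pi/2)
E
```

```text
tilt: tool x [ 0.013 -0.006 -1.   ]  y [-0.395 -0.919  0.001]
shift mm [  -1.1 -275.2   77.9]
turn deg [-1.7996e+02  6.0000e-02 -1.2700e+00]
  shift after turn [ 2.000e-01  2.751e+02 -7.810e+01]
turn deg [ 0.03 -0.81 -0.04]
  shift after turn [ 2.000e-01 -2.751e+02  7.810e+01]
```

```bash
python3 -m pendant '[0.6,0,-25,7,0,0,0, 0.6,0,-40,11.5,0,0,0, 0.6,0,-40,11.5,0,0,0, 0.6,0,-40,11.5,0,0,0,0.6,0,-40,11.5,0,0,0,0.6,0,-40,11.5,0,0,0,0.6,0,-30,8,0,0,0,0.6,0,-15,4,0,0,0]' 30; python3 -m pendant '[0.6,0,-5,1,0,0,0,0.6,0,0,0,0,0,0]'
python3 - <<'E'
from h import *
from station import status,eyes
s=status.read_state();goal(s,[.596,.016,.14],YAW+np.pi/2)
d=eyes.snapshot("wrist");pickle.dump((s,d),open("pics/w2.pkl","wb"));cv2.imwrite("pics/w2.png",d["frame"][:,:,::-1])
E
```

```text
t: 4.05
tool_pos: [0.5912, 0.0179, 0.1327]
tcp_rot: [0.141, -0.692, 0.14, 0.694]
ft_force: [0.4, 0.4, 0.5]
gripper_width: 0.0351
t: 4.25
tool_pos: [0.5923, 0.0169, 0.1332]
tcp_rot: [0.142, -0.693, 0.143, 0.693]
ft_force: [0.6, -0.7, -0.3]
gripper_width: 0.0346
tilt: tool x [-0.    -0.001 -1.   ]  y [-0.395 -0.918  0.001]
shift mm [-6.8 -0.6 -3.7]
turn deg [-1.8e+02  1.1e-01 -1.0e-02]
  shift after turn [-6.8  0.6  3.7]
turn deg [ 0.   -0.01 -0.07]
  shift after turn [-6.8 -0.6 -3.7]
```

View pics/w2.png

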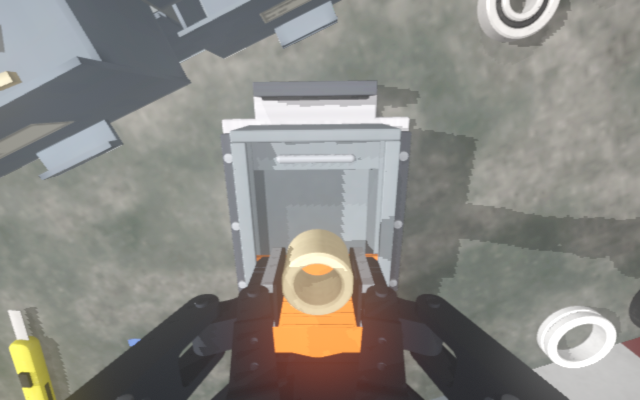

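```bash
python3 - <<'E'
from h import *
s,d=pickle.load(open("pics/w2.pkl","rb"))
c,sn=np.cos(YAW),np.sin(YAW)
def cf(p): 
    L=(p-s["tool_pos"])[:,:2]; return np.c_[L[:,0]*c+L[:,1]*sn,-L[:,0]*sn+L[:,1]*c]*1000
# points relative to TCP, case axes
for nm,uv,z in (("endwall top outer/inner",[(315,127),(315,140)],.062),("lip L outer/inner",[(231,200),(247,200)],.062),("lip R inner/outer",[(383,200),(400,200)],.062),("lid front L,R",[(260,256),(374,256)],.057),("ridge ends,",[(277,159),(353,158)],.0515)):
    print(nm,cf(ray(d,uv,z,s)).round(1))
C=cloud(d,s); 
col=C[100:200,330]; p=cf(col); 
for i in range(0,100,4): print(100+i,p[i].round(1),(col[i,2]*1000).round(1))
cv2.imwrite("pics/w2z.png",cv2.resize(d["frame"][110:270,215:415],None,fx=4,fy=3.7,interpolation=cv2.INTER_CUBIC)[:,:,::-1])
E
```

```text
endwall top outer/inner [[69.2  2.1]
 [61.   2.1]]
lip L outer/inner [[19.5 61.1]
 [19.5 49.9]]
lip R inner/outer [[ 19.5 -45.6]
 [ 19.6 -57.5]]
lid front L,R [[-27.6  44.6]
 [-27.5 -43.2]]
ridge ends, [[ 46.5  29. ]
 [ 47.3 -24.6]]
100 [86.5 -9.7] 6.8
104 [83.4 -9.8] 5.5
108 [80.3 -9.9] 6.4
112 [77.2 -9.8] 7.7
116 [74.1 -9.9] 8.2
120 [ 70.9 -10. ] 7.1
124 [68.2 -9.7] 14.5
128 [68.2 -7.9] 56.1
132 [66.1 -7.7] 62.4
136 [63.6 -7.7] 63.0
140 [61.1 -7.7] 63.0
144 [56.8 -8.3] 50.0
148 [54.1 -8.4] 50.1
152 [51.4 -8.4] 50.6
156 [48.9 -8.3] 52.9
160 [46.2 -8.4] 53.3
164 [42.7 -8.6] 49.8
168 [39.6 -8.6] 48.9
172 [ 27.9 -10.5] 10.3
176 [ 24.5 -10.5] 11.0
180 [ 20.7 -10.6] 10.0
184 [ 17.7 -10.6] 11.9
188 [ 13.8 -10.7] 10.9
192 [ 10.2 -10.7] 11.3
196 [  6.4 -10.8] 10.9
```

View pics/w2z.png

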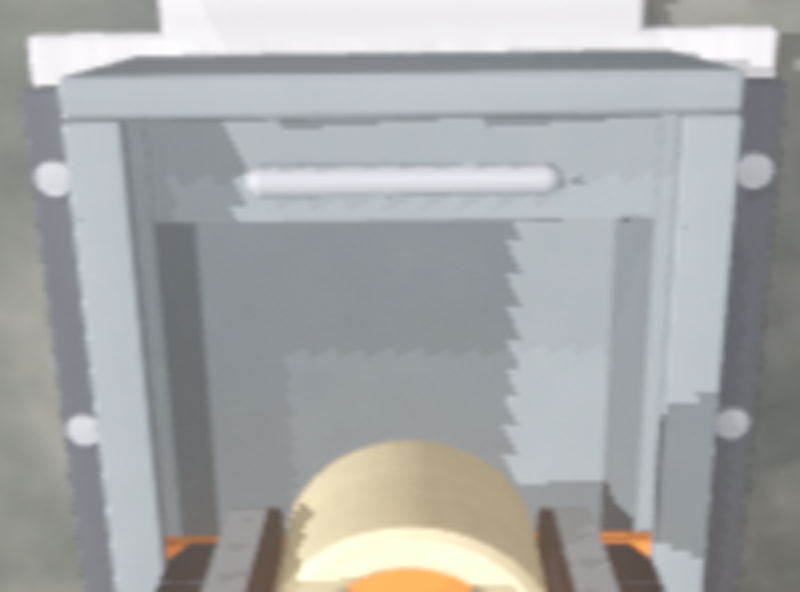

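```bash
python3 -m pendant '[0.6,0,-2,-8,0,0,0, 0.6,25,0,0,0,0,0, 0.6,30,0,0,0,0,0,0.6,20,0,0,0,0,0,0.6,10,0,0,0,0,0,0.6,0,0,0,0,0,0]' 30; python3 -c "
from h import *
from station import status
s=status.read_state();goal(s,[.596,.016,.041],YAW+np.pi/2)"
```

```text
t: 4.9
tool_pos: [0.6001, 0.015, 0.0471]
tcp_rot: [0.143, -0.692, 0.144, 0.693]
ft_force: [0.4, 0.4, -0.7]
gripper_width: 0.0347
tilt: tool x [-0.002 -0.001 -1.   ]  y [-0.397 -0.918  0.002]
shift mm [6.1 0.7 4.2]
turn deg [ 1.7991e+02 -1.6000e-01 -1.7000e-01]
  shift after turn [ 6.1 -0.7 -4.2]
turn deg [-0.09  0.11 -0.1 ]
  shift after turn [6.1 0.7 4.2]
```

```bash
python3 -m pendant '[0.6,3,0,0,0,0,0,0.6,2,0,0,0,0,0,0.6,0,0,0,0,0,0]' 30;python3 -m pendant '[0.6,1,0,0,0,0,0,0.6,1,0,0,0,0,0,0.6,0,0,0,0,0,0]'; python3 -m pendant '[0.6,1,0,0,0,0,0,0.6,0,0,0,0,0,0]'
```

```text
t: 5.2
tool_pos: [0.6011, 0.0166, 0.044]
tcp_rot: [-0.143, 0.693, -0.142, -0.692]
ft_force: [0.6, -0.5, -0.1]
gripper_width: 0.0345
t: 5.5
tool_pos: [0.6006, 0.0167, 0.0414]
tcp_rot: [-0.143, 0.693, -0.143, -0.693]
ft_force: [0.2, 0.2, -1.0]
gripper_width: 0.0347
t: 5.7
tool_pos: [0.6006, 0.0167, 0.0403]
tcp_rot: [-0.143, 0.693, -0.143, -0.693]
ft_force: [-0.7, 0.8, -0.3]
gripper_width: 0.0348
```

```bash
python3 -m pendant '[0.6,1,0,0,0,0,0,0.6,0,0,0,0,0,0]' 30;python3 -m pendant '[0.6,1,0,0,0,0,0,0.6,0,0,0,0,0,0]'
```

```text
t: 5.9
tool_pos: [0.6007, 0.0167, 0.0402]
tcp_rot: [-0.143, 0.693, -0.142, -0.693]
ft_force: [-1.8, -0.4, 5.2]
gripper_width: 0.0348
t: 6.1
tool_pos: [0.6012, 0.0164, 0.0401]
tcp_rot: [-0.143, 0.693, -0.142, -0.692]
ft_force: [-1.3, 0.3, 8.7]
gripper_width: 0.0349
```

```bash
python3 -m pendant '[0.6,-1.5,0,0,0,0,0,-0.1,0,0,0,0,0,0,-0.1,0,0,0,0,0,0,-0.1,0,0,0,0,0,0]' 30;python3 -m pendant '[-0.1,-10,0,0,0,0,0,-0.1,-20,0,0,0,0,0,-0.1,-30,0,0,0,0,0,-0.1,-35,0,0,0,0,0,-0.1,0,0,0,0,0,0]'
python3 - <<'E'
from h import *
from station import status,eyes
s=status.read_state()
d=eyes.snapshot("wrist");pickle.dump((s,d),open("pics/w3.pkl","wb"));cv2.imwrite("pics/w3.png",d["frame"][:,:,::-1])
c,sn=np.cos(YAW),np.sin(YAW)
# rib behind-target
o=np.array([.504,.0555]); p=o+np.array([c,sn])*-.066; print("behind rib start",p)
goal(s,[*p,.14],YAW)
E
```

```text
t: 6.5
tool_pos: [0.6006, 0.0161, 0.04]
tcp_rot: [-0.143, 0.693, -0.143, -0.693]
ft_force: [-1.2, -1.6, 3.6]
gripper_width: 0.0471
t: 7.0
tool_pos: [0.6042, 0.0169, 0.1401]
tcp_rot: [-0.143, 0.696, -0.141, -0.689]
ft_force: [1.3, 0.3, 1.2]
gripper_width: 0.0468
behind rib start [0.44338254 0.081606  ]
tilt: tool x [ 0.011  0.001 -1.   ]  y [-0.395 -0.919 -0.005]
shift mm [ -1.6   4.  173.3]
turn deg [-89.94  -0.67  -0.21]
  shift after turn [ 1.000e-01 -1.733e+02  4.200e+00]
turn deg [90.06 -0.21  0.67]
  shift after turn [ 1.000e-01  1.733e+02 -4.200e+00]
```

View pics/w3.png

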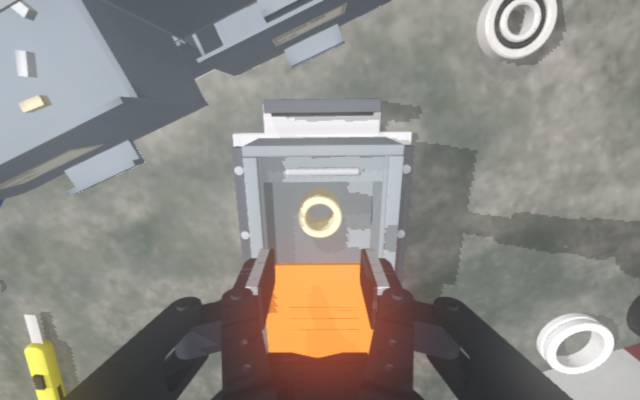

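The bushing stands in the case at (320,216), clear of the lid's front edge at row 263. Next I go behind the rib with the fingers shut.

```bash
python3 -m pendant '[0.2,0,0,20,0,0,0,0.6,0,0.5,35,0,0,0,1,0,1,35,0,0,0,1,0,1,35,0,0,0,1,0,1,30,0,0,0,1,0,0,17,0,0,0,1,0,0,0,0,0,0]' 30
python3 - <<'E'
from h import *
from station import status,eyes
s=status.read_state(); c,sn=np.cos(YAW),np.sin(YAW)
p=np.array([c,sn])*.376+np.array([-sn,c])*.251; print(p)
goal(s,[*p,.084],YAW+np.pi/2)
d=eyes.snapshot("wrist");pickle.dump((s,d),open("pics/w4.pkl","wb"));cv2.imwrite("pics/w4.png",d["frame"][:,:,::-1])
E
```

```text
t: 7.75
tool_pos: [0.4378, 0.0827, 0.134]
tcp_rot: [0.141, -0.691, 0.142, 0.695]
ft_force: [0.6, 0.4, -0.1]
gripper_width: -0.0001
[0.44461776 0.08180493]
tilt: tool x [-0.005  0.    -1.   ]  y [-0.392 -0.92   0.002]
shift mm [50.  -1.9 -6.9]
turn deg [-1.7978e+02  1.5000e-01  4.6000e-01]
  shift after turn [50.   1.9  6.7]
turn deg [ 0.22  0.29 -0.1 ]
  shift after turn [50.  -1.9 -6.7]
```

View pics/w4.png

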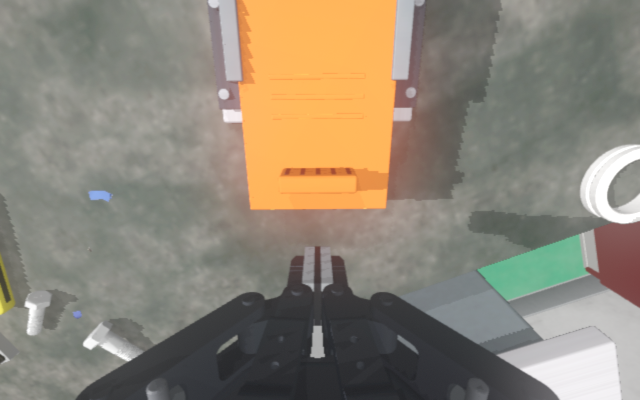

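```bash
python3 - <<'E'
from h import *
s,d=pickle.load(open("pics/w4.pkl","rb")); c,sn=np.cos(YAW),np.sin(YAW)
C=cloud(d,s); L=C-s["tool_pos"]; X=(L[...,0]*c+L[...,1]*sn)*1000; Y=(-L[...,0]*sn+L[...,1]*c)*1000; Z=C[...,2]*1000
for r in range(164,212,3): print(r,X[r,318].round(1),Y[r,318].round(1),Z[r,318].round(1))
m=(Z>77)&(Z<86)&(abs(X-25)<40)&(abs(Y)<40); print(np.percentile(X[m],[3,97]),np.percentile(Y[m],[2,98]))
E
```

```text
164 43.3 0.2 55.8
167 41.4 0.2 57.0
170 41.6 0.2 67.3
173 41.4 0.2 74.9
176 40.4 0.3 79.1
179 39.1 0.3 81.5
182 36.9 0.2 80.5
185 34.9 0.2 80.0
188 32.8 0.2 79.5
191 31.2 0.2 80.7
194 21.2 0.1 55.3
197 19.2 0.1 56.1
200 16.9 0.0 56.1
203 14.6 0.0 55.9
206 12.4 0.0 56.3
209 -10.3 -0.3 1.4
[29.6971556  40.96949422] [-23.48004561  23.8931685 ]
```

```bash
python3 -m pendant '[1,0,0,-8,0,0,0,1,20,0,0,0,0,0,1,20,0,0,0,0,0,1,9,0,0,0,0,0,1,0,0,0,0,0,0]' 30
python3 -c "
from h import *
from station import status
s=status.read_state(); c,sn=np.cos(YAW),np.sin(YAW);goal(s,[.4,.08,.084],YAW+np.pi/2)
p=s['tool_pos'];print(p[0]*c+p[1]*sn,-p[0]*sn+p[1]*c,s['ft_force'])"
```

```text
t: 8.3
tool_pos: [0.4491, 0.0774, 0.0847]
tcp_rot: [0.143, -0.692, 0.143, 0.693]
ft_force: [0.8, -0.4, 0.6]
gripper_width: -0.0001
tilt: tool x [-0.002 -0.001 -1.   ]  y [-0.396 -0.918  0.001]
shift mm [ 0.8 17.  46.1]
turn deg [ 1.7995e+02 -1.2000e-01 -1.1000e-01]
  shift after turn [  0.7 -17.  -46.2]
turn deg [-0.05  0.07 -0.08]
  shift after turn [ 0.7 17.  46.2]
0.38188560374182473 0.24869399781022083 [ 0.82713083 -0.36532448  0.58347612]
```

```bash
cat > st.py <<'E'
from h import *
from station import status
s=status.read_state(); c,sn=np.cos(YAW),np.sin(YAW);p=s['tool_pos'];f=s['ft_force']
print("t",s['t'],"x'",round((p[0]*c+p[1]*sn)*1000,1),"y'",round((-p[0]*sn+p[1]*c)*1000,1),"z",(p[2]*1000).round(1),"Fx'",round(f[0]*c+f[1]*sn,1),"Fy'",round(-f[0]*sn+f[1]*c,1),"Fz",f[2].round(1))
E
python3 -m pendant '[1,0,0,-3,0,0,0,1,0,0,-3,0,0,0,1,0,0,-4,0,0,0,1,0,0,-5,0,0,0,1,0,0,-5,0,0,0,1,0,0,0,0,0,0]' 30; python3 st.py;python3 -m pendant '[1,0,0,-5,0,0,0,1,0,0,-5,0,0,0,1,0,0,-5,0,0,0,1,0,0,-5,0,0,0,1,0,0,-5,0,0,0]' ; python3 st.py
```

```text
t: 8.9
tool_pos: [0.4684, 0.0698, 0.0861]
tcp_rot: [-0.143, 0.693, -0.143, -0.692]
ft_force: [0.6, -0.6, 0.7]
gripper_width: 0.0001
t 8.9 x' 402.6 y' 249.4 z 86.1 Fx' 0.7 Fy' -0.3 Fz 0.7
t: 9.4
tool_pos: [0.4904, 0.0602, 0.0858]
tcp_rot: [-0.143, 0.693, -0.143, -0.693]
ft_force: [-0.7, 0.6, 0.6]
gripper_width: -0.0001
t 9.4 x' 426.6 y' 249.3 z 85.8 Fx' -0.9 Fy' 0.2 Fz 0.6
```

```bash
python3 -m pendant '[1,0,0,-5,0,0,0,1,0,0,-5,0,0,0,1,0,0,-4,0,0,0,1,0,0,-4,0,0,0,1,0,0,-4,0,0,0]'; python3 st.py;python3 -m pendant '[1,0,0,-3,0,0,0,1,0,0,-2,0,0,0]' ; python3 st.py
python3 - <<'E'
from h import *
from station import status,eyes
s=status.read_state()
d=eyes.snapshot("wrist");pickle.dump((s,d),open("pics/w5.pkl","wb"));cv2.imwrite("pics/w5.png",d["frame"][:,:,::-1])
E
```

```text
t: 9.9
tool_pos: [0.5103, 0.0517, 0.0858]
tcp_rot: [0.143, -0.693, 0.143, 0.693]
ft_force: [-0.2, 0.3, 0.8]
gripper_width: -0.0002
t 9.9 x' 448.3 y' 249.3 z 85.8 Fx' -0.3 Fy' 0.2 Fz 0.8
t: 10.1
tool_pos: [0.515, 0.0496, 0.0858]
tcp_rot: [-0.143, 0.693, -0.143, -0.693]
ft_force: [-0.1, -0.0, 1.0]
gripper_width: 0.0005
t 10.1 x' 453.4 y' 249.3 z 85.8 Fx' -0.0 Fy' -0.1 Fz 1.0
```

View pics/w5.png

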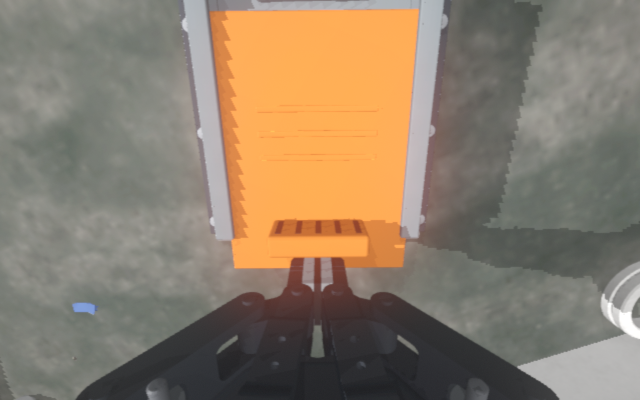

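The lid's rear edge is at row 267 and the case's near end at row 238, so about 20 mm remains. The rib is centred on the fingers.

```bash
for i in 1 2 3 4; do :; done; python3 -m pendant '[1,0,0,-2,0,0,0,1,0,0,-2,0,0,0]'>/dev/null; python3 st.py;python3 -m pendant '[1,0,0,-2,0,0,0,1,0,0,-2,0,0,0]' >/dev/null; python3 st.py;python3 -m pendant '[1,0,0,-2,0,0,0,1,0,0,-2,0,0,0]' >/dev/null; python3 st.py;python3 -m pendant '[1,0,0,-2,0,0,0,1,0,0,-2,0,0,0]' >/dev/null; python3 st.py;
```

```text
t 10.35 x' 457.0 y' 249.3 z 85.8 Fx' -0.5 Fy' -0.1 Fz -0.1
t 10.55 x' 461.2 y' 249.3 z 85.8 Fx' 0.0 Fy' -0.2 Fz 0.4
t 10.75 x' 464.6 y' 249.3 z 85.8 Fx' -2.8 Fy' -0.1 Fz 1.7
t 10.95 x' 468.3 y' 249.4 z 85.8 Fx' -2.7 Fy' 0.2 Fz 1.4
```

```bash
python3 -m pendant '[1,0,0,-2,0,0,0,1,0,0,-2,0,0,0]'>/dev/null; python3 st.py;python3 -m pendant '[1,0,0,-1.5,0,0,0,1,0,0,-1.5,0,0,0]' >/dev/null; python3 st.py;python3 -m pendant '[1,0,0,-1.5,0,0,0,1,0,0,-1.5,0,0,0]' >/dev/null; python3 st.py
```

```text
t 11.15 x' 472.8 y' 249.4 z 85.8 Fx' -2.3 Fy' -0.8 Fz 1.1
t 11.35 x' 476.1 y' 249.4 z 85.8 Fx' -1.8 Fy' -0.2 Fz 0.2
t 11.55 x' 479.1 y' 249.5 z 85.8 Fx' -3.0 Fy' -0.3 Fz 1.2
```

```bash
python3 -m pendant '[1,0,0,-1.5,0,0,0,1,0,0,-1.5,0,0,0]' >/dev/null; python3 st.py;python3 -m pendant '[1,0,0,-1.5,0,0,0,1,0,0,-1,0,0,0]' >/dev/null; python3 st.py
```

```text
t 11.75 x' 482.1 y' 249.4 z 85.8 Fx' -2.4 Fy' -0.3 Fz 1.5
t 11.95 x' 482.7 y' 249.4 z 85.8 Fx' -6.7 Fy' 0.6 Fz 5.5
```

```bash
python3 -m pendant '[1,0,0,-1,0,0,0,1,0,0,-1,0,0,0]' >/dev/null; python3 st.py;python3 -m pendant '[1,0,0,-1,0,0,0,1,0,0,-1,0,0,0]' >/dev/null; python3 st.py
```

```text
t 12.15 x' 482.8 y' 249.4 z 85.8 Fx' -10.5 Fy' 0.9 Fz 8.8
t 12.35 x' 484.0 y' 249.4 z 85.7 Fx' -10.8 Fy' 0.1 Fz 8.4
```

```bash
python3 -m pendant '[1,0,0,-0.5,0,0,0,1,0,0,-0.5,0,0,0]' >/dev/null; python3 st.py;python3 -m pendant '[1,0,0,-0.5,0,0,0,1,0,0,-0.5,0,0,0]' >/dev/null; python3 st.py;python3 -m pendant '[1,0,0,-0.5,0,0,0,1,0,0,-0.5,0,0,0]' >/dev/null; python3 st.py
```

```text
t 12.55 x' 484.8 y' 249.4 z 85.7 Fx' -10.3 Fy' -0.4 Fz 9.1
t 12.75 x' 486.2 y' 249.4 z 85.8 Fx' -9.2 Fy' -0.0 Fz 7.6
t 12.95 x' 492.9 y' 249.2 z 86.1 Fx' -1.5 Fy' -0.4 Fz -0.1
```

```bash
python3 -m pendant '[1,0,0,-0.5,0,0,0,1,0,0,0,0,0,0]' >/dev/null; python3 st.py;python3 -m pendant '[1,0,0,-0.5,0,0,0,1,0,0,0,0,0,0]' >/dev/null; python3 st.py;python3 -m pendant '[1,0,0,-0.5,0,0,0,1,0,0,0,0,0,0]' >/dev/null; python3 st.py
```

```text
t 13.15 x' 492.9 y' 249.2 z 85.9 Fx' -1.1 Fy' 0.2 Fz 1.7
t 13.35 x' 492.9 y' 249.2 z 85.8 Fx' -1.8 Fy' 0.3 Fz 0.8
t 13.55 x' 492.9 y' 249.2 z 85.8 Fx' -1.8 Fy' -0.4 Fz 1.3
```

```bash
python3 -m pendant '[1,0,0,-0.5,0,0,0,1,0,0,0,0,0,0]' >/dev/null; python3 st.py;python3 -m pendant '[1,0,0,-0.5,0,0,0,1,0,0,0,0,0,0]' >/dev/null; python3 st.py
```

```text
t 13.75 x' 493.0 y' 249.2 z 85.8 Fx' -3.3 Fy' -0.7 Fz 2.4
t 13.95 x' 493.1 y' 249.3 z 85.8 Fx' -4.7 Fy' -0.7 Fz 4.1
```

```bash
python3 -m pendant '[1,0,0,-0.5,0,0,0,1,0,0,-0.5,0,0,0]' >/dev/null; python3 st.py;python3 -m pendant '[1,0,0,-0.5,0,0,0,1,0,0,-0.3,0,0,0]' >/dev/null; python3 st.py;python3 -m pendant '[1,0,0,0,0,0,0]' >/dev/null; python3 st.py
python3 - <<'E'
from h import *
from station import status,eyes
s=status.read_state()
for n in("wrist","top","scene"):
    d=eyes.snapshot(n);pickle.dump((s,d),open(f"pics/{n}6.pkl","wb"));cv2.imwrite(f"pics/{n}6.png",d["frame"][:,:,::-1])
E
```

```text
t 14.15 x' 493.2 y' 249.3 z 85.7 Fx' -7.2 Fy' 0.5 Fz 5.6
t 14.35 x' 493.3 y' 249.3 z 85.7 Fx' -8.1 Fy' -1.0 Fz 6.0
t 14.45 x' 493.3 y' 249.3 z 85.7 Fx' -7.6 Fy' -0.5 Fz 6.7
```

View pics/wrist6.png

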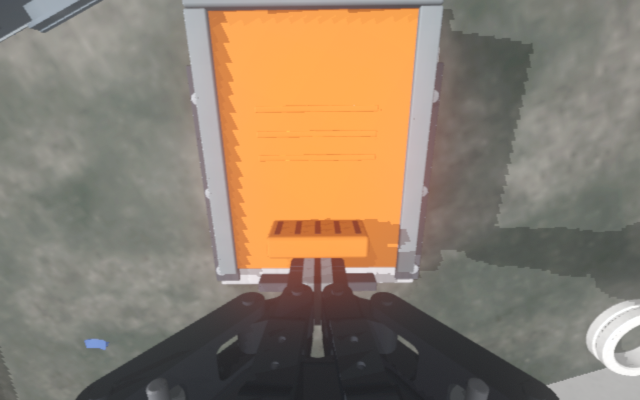

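The wrist view shows the lid's front edge against the end wall at row 9, with no visible gap. I'll back off and check from above.

```bash
python3 -m pendant '[1,0,0,3,0,0,0,1,0,0,5,0,0,0,1,0,0,10,0,0,0,1,-20,0,0,0,0,0,1,-40,0,0,0,0,0,1,-40,0,-20,0,0,0,1,0,0,-40,0,0,0,1,0,0,-20,0,0,0]'; python3 -m pendant '[1,0,0,-20,0,0,0,1,0,0,0,0,0,0]'
python3 - <<'E'
from h import *
from station import status,eyes
s=status.read_state()
d=eyes.snapshot("wrist");pickle.dump((s,d),open(f"pics/w7.pkl","wb"));cv2.imwrite(f"pics/w7.png",d["frame"][:,:,::-1])
c,sn=np.cos(YAW),np.sin(YAW)
C=cloud(d,s); X=(C[...,0]*c+C[...,1]*sn)*1000;Y=(-C[...,0]*sn+C[...,1]*c)*1000-250; Z=C[...,2]*1000
m=cv2.inRange(cv2.cvtColor(d["frame"],cv2.COLOR_RGB2HSV),(5,150,100),(18,255,255))>0
q=m&(Z>53)&(Z<60); print("lid X",np.percentile(X[q],[.5,99.5]),"Y",np.percentile(Y[q],[.5,99.5]))
q=~m&(Z>60)&(Z<66)&(abs(Y)<42)&(X>560); print("wall X",np.percentile(X[q],[1,99]),q.sum())
q=~m&(Z>60)&(Z<66)&(abs(abs(Y)-51)<6); print("lips X",np.percentile(X[q],[.5,99.5]))
E
```

```text
t: 15.4
tool_pos: [0.6146, 0.0068, 0.1883]
tcp_rot: [-0.143, 0.696, -0.143, -0.689]
ft_force: [-0.8, -0.3, -1.2]
gripper_width: -0.0
t: 15.6
tool_pos: [0.6315, -0.0015, 0.1858]
tcp_rot: [-0.143, 0.694, -0.144, -0.691]
ft_force: [0.2, 0.6, -0.4]
gripper_width: 0.0005
lid X [488.32952817 614.33008558] Y [-43.86012743  46.99443636]
wall X [615.81618272 700.87461174] 1045
lips X [485.77440617 709.39976187]
```

View pics/w7.png

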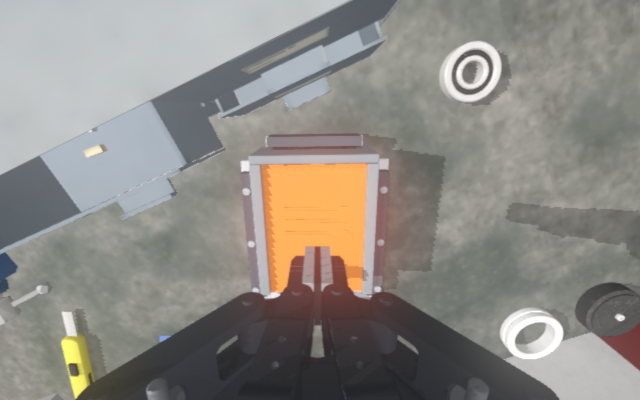

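```bash
python3 - <<'E'
from h import *
s,d=pickle.load(open("pics/w7.pkl","rb"));s6,d6=pickle.load(open("pics/wrist6.pkl","rb"))
a=cv2.resize(d["frame"][140:190,240:400],None,fx=5,fy=5,interpolation=cv2.INTER_CUBIC);b=cv2.resize(d6["frame"][0:40,180:450],(800,120*2),interpolation=cv2.INTER_CUBIC)
cv2.imwrite("pics/cmp.png",np.vstack([a,b])[:,:,::-1])
c,sn=np.cos(YAW),np.sin(YAW)
for dd,ss,u,rows in((d,s,290,range(146,172,2)),(d,s,345,range(146,172,2)),(d6,s6,315,range(0,24,2))):
    C=cloud(dd,ss)
    print([(r,((C[r,u,0]*c+C[r,u,1]*sn)*1000).round(1),(C[r,u,2]*1000).round(1),*dd["frame"][r,u]) for r in rows])
print("case near end/lid rear", [ray(d6,(u,v),z,s6)[0,:2]@[c,sn] for u,v,z in((228,281,.062),(250,268,.057),(380,268,.057),(405,280,.062),(300,9,.057))])
E
```

```text
[(146, np.float64(626.9), np.float64(30.1), np.uint8(140), np.uint8(121), np.uint8(126)), (148, np.float64(624.8), np.float64(28.6), np.uint8(121), np.uint8(88), np.uint8(84)), (150, np.float64(623.9), np.float64(35.4), np.uint8(141), np.uint8(119), np.uint8(119)), (152, np.float64(623.6), np.float64(46.2), np.uint8(143), np.uint8(122), np.uint8(122)), (154, np.float64(623.7), np.float64(57.9), np.uint8(150), np.uint8(131), np.uint8(132)), (156, np.float64(622.6), np.float64(61.6), np.uint8(188), np.uint8(183), np.uint8(187)), (158, np.float64(621.2), np.float64(63.6), np.uint8(193), np.uint8(189), np.uint8(192)), (160, np.float64(619.4), np.float64(62.7), np.uint8(194), np.uint8(187), np.uint8(192)), (162, np.float64(617.5), np.float64(62.1), np.uint8(192), np.uint8(184), np.uint8(187)), (164, np.float64(615.0), np.float64(58.2), np.uint8(206), np.uint8(141), np.uint8(105)), (166, np.float64(612.9), np.float64(56.2), np.uint8(255), np.uint8(173), np.uint8(93)), (168, np.float64(611.4), np.float64(57.8), np.uint8(255), np.uint8(177), np.uint8(95)), (170, np.float64(609.9), np.float64
[... 1727 characters left out ...]
np.float64(615.0), np.float64(58.1), np.uint8(250), np.uint8(163), np.uint8(84)), (14, np.float64(614.7), np.float64(56.2), np.uint8(250), np.uint8(163), np.uint8(83)), (16, np.float64(613.3), np.float64(58.6), np.uint8(250), np.uint8(163), np.uint8(82)), (18, np.float64(612.9), np.float64(57.0), np.uint8(255), np.uint8(168), np.uint8(85)), (20, np.float64(612.1), np.float64(57.1), np.uint8(255), np.uint8(172), np.uint8(88)), (22, np.float64(611.1), np.float64(58.2), np.uint8(255), np.uint8(172), np.uint8(88))]
case near end/lid rear [np.float64(0.47833340208629926), np.float64(0.4839760856496582), np.float64(0.4841269653696775), np.float64(0.479216941983945), np.float64(0.6163835691623923)]
```

View pics/cmp.png

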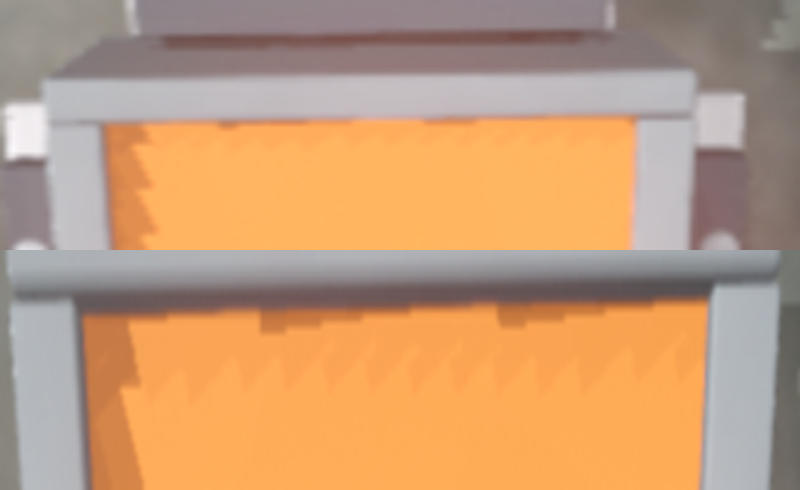

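```bash
python3 -c "
from station import status,job
s=status.read_state();print(s['t'],s['ft_force'],s['joint_velocities'].round(3));print(job.job_done())"
```

```text
15.65 [-0.23705287 -0.17877    -0.30396434] [-0.017 -0.017 -0.019  0.044 -0.005  0.014  0.   ]
the job is handed in; nothing more can be done
None
```

I put the bushing in the case and slid the lid over the ridge until it stopped against the end wall. I handed the job in at about 15.7 s. No verdict is reported.

**Bushing:** I gripped it at the bench and lowered it until the gripper felt the case floor (about 9 N at most). The wrist picture then showed it upright in the opening. It could not be seen once the lid was shut.

**Lid:** I pushed behind the rib with the fingers shut.
- The case slid back to its stop at about 2 to 3 N.
- The ridge gave way at about 10.8 N.
- In the last part I used steps of 0.5 mm or less, and the end-wall push read at most about 8 N, well under the 20 N limit. I read the force after every one to two tenths of a second, so a short peak as the lid jumped over the ridge would not show.

**Last checks:**
- **Contact at the wall:** the lid stopped firmly, moving only about 0.4 mm as the push rose from 2 to 8 N.
- **Lid position:** the wrist pictures show its front edge at the end wall's inner face, with no visible gap, both under load and after I backed off. They are good to about 1 to 2 mm.
- **A small disagreement:** the lid moved only about 10.4 mm after the case reached its stop, less than the 12 to 14 mm expected from the ridge to home. Some of the climb onto the ridge probably happened while the case was still sliding.
- **Everything else:** I saw no sign that any bystander moved, and at hand-in the arm was about 19 cm above the bench, touching nothing.

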